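# Take the left-hand nut off the fan shaft

## Robot

A 6-joint arm with a two-finger parallel gripper is mounted at the origin on the work surface. World frame = base frame: x ahead of the robot, y to its left, z up, the work surface at z = 0. Lengths are in m, angles in rad, forces in N, time in s.
With the tool pointing down it reaches from about 0.3 to 1 m from the base axis. Payload 5.1 kg.
Tool frame: the origin (TCP) lies midway between the tips of the shut fingers; the grasp point (between the pads) lies 19 mm behind it; z points along the fingers, y is the direction in which the jaws open and shut (so a half turn about z gives the same grasp; the last joint's range is limited). The gripper opens to 95 mm and grips with 3 to 60 N. Pads are 20 mm wide; open, the fingers measure 119 mm over their backs; the gripper's body (75 mm by 180 mm) begins 59 mm behind the grasp point.
Start: joints at [-1.342, 0.124, 1.65, -0, 1.367, -0.083], TCP at [0.199, -0.619, 0.215] pointing down, gripper open.
Joint ranges: [-2.61, 2.61], [-1.02, 2.33], [0.03, 2.71], [-1.35, 4.49], [0.32, 2.68], [-2.91, 2.91]. Speed limits (rad/s): [2.57, 2.57, 3.14, 3.14, 3.14, 3.14].

## Interface

Orientations are given as a unit quaternion [w, x, y, z].
In Python, from plant import bot gives the robot as it stands. The module is installed in compiled form; this text tells all that it offers.
- The arm moves only by the tool drive_tool, never from a script. Its arguments are lists of equal length, an entry for each row: "linear": the shift along the tool's x, y, z in m, a list of three; "roll": the turn about the tool's z in rad. A call has 1 to 12 rows; each row is the pose to reach, as a shift and turn from the pose commanded when the call began, along the tool's axes at that moment; what a row does not reach only later rows make up. A row lasts 1/8 s, in which the tool goes at most 62.5 mm and 10.7 degrees, less where a joint would pass 70% of its speed; a pose out of reach is approached as far as the arm can. A call with a gripper value outside its range is refused whole. "hand" is the opening, from 0 (shut) to 1 (fully open), set as the call begins (left out, the last holds). The fingers move at their own pace and stop on an object; the grip force is fixed at half the most. Time passes only in rows, so rows that repeat a pose let the fingers close. It gives the time, the measured TCP pose, the force and the opening at its end, in the units of the state.
- bot.sense(): the state, without advancing time (a new reading comes with each control period).
- bot.snapshot(name): name is "scene" or "top" or "wrist"; returns a dict with "color" (384x512x3 uint8, red, green, blue), "intrinsics" (3x3 intrinsics, pixels), "extrinsics" (4x4, takes a point from world to camera coordinates). Camera axes: x right, y down, z forward; pixel columns grow to the right and rows downward; lengths in m; the calibration is good to about 2 mm. A picture is of the moment at which its call begins. There is no depth.
- bot.hand_in(): hands the job in, once; it reports no verdict.
The state is a dict: "clock": time; "joint_positions": joint angles; "qvel": joint speeds; "effort": joint torques, N m; "eef_pos": TCP position; "tcp_rot": TCP orientation; "force": force on the tool from outside, world axes, zero at the start; "moment": the same for the moment, N m; "width": opening from 0.0 (shut) to 1.0 (fully open).
Only numpy, scipy, OpenCV 4.12 (cv2) and the standard library are available. Lean on these libraries where they do the work, as an engineer would, in place of code of your own. Each camera call takes 0.05 s, during which the arm holds its last target. There are 200 camera calls.

## Task

Unscrew the big hexagon nut from the fan shaft (its thread is left-handed, so it comes off clockwise) by feel, without forcing, hauling or jamming it on its thread. Once the thread has let go, lift it off the shaft and set it down gently, lying flat, in the free part of the parts tray, without disturbing anything else.

Things in the scene. Friction and masses are not known exactly. Their poses are not given: they have to be found in the camera images.
- unit: Fan unit fixed to the bench: grey foot plate 150 x 150 x 12 thick, grey motor can 128 across, black hub 80 across reaching 82 above the bench, seven black blades 206 across reaching 80. Locked; it cannot turn. Origin: on the shaft axis at bench level; z up along the shaft.
- shaft_top (a point): Centre of the upright shaft's top, 122 above the bench. The shaft is 35 across over its thread, which is LEFT-HAND and coarse: seen from above, the nut comes off clockwise and climbs as it turns. Round the shaft under the nut a spring-loaded steel disc 53 across presses the nut upwards with about 2 to 10 N, so it drags when turned and stays where it is left.
- nut: Plain steel hexagon nut on the fan shaft: 55 across flats, 64 across corners, 40 high, 0.27 to 0.39 kg, bore 41 with thread lugs in it. Origin: centre of its underside, about 92 to 98 above the bench at the start, so 10 mm or more over hub and blades; z up. The flats' outward normals lie along its own x axis and every 60 degrees from it.
- nut_top (a point): Centre of the nut's open top face, 40 above its underside. How far the nut is screwed down differs each time: it lets go after 1.2 to 2.6 rad of clockwise turning, and must be let rise with the thread meanwhile (held at one height it jams or does not come off). That it is free shows only when a light upward pull meets no resistance.
- tray: Open steel parts tray fixed to the bench: 240 (its x) x 180 (its y) x 35 high outside, walls and floor 5 thick. Origin: centre of its underside; z up. A washer and a bolt lie at its +x end; the rest of its floor is empty.
- washer: Loose flat washer lying in the tray, 36 across, 5 thick; bystander, leave alone. Origin: centre of its underside.
- bolt: Short bolt standing on its head in the tray, 24 across, 37 high; bystander, leave alone. Origin: centre of its underside.
- spanner: Open spanner 200 long lying on the bench; bystander, too small for this nut, leave alone. Origin: centre of its underside (as it lies).
- bearing: Bearing ring 62 across, 18 high, on the bench; bystander, leave alone. Origin: centre of its underside.
- bush: Brass bush 38 across, 50 high, on the bench; bystander, leave alone. Origin: centre of its underside.

How it is judged:
On the way:
1. the nut is off the shaft, above it (z of nut in the frame of unit above 0.125 m), for 0.1 s.
At the end, for the whole second after the job is handed in: The nut lies flat (within 0.12 rad) on the floor of the tray (its underside within 12 mm of the tray's underside, its centre within -100 to +85 mm along the tray's x and 65 mm of its centre along y), at rest (x of nut in the frame of tray between -0.1 and 0.085 m and y of nut in the frame of tray between -0.065 and 0.065 m and z of nut in the frame of tray between 0 and 0.012 m and angle between nut's own z axis and vertical below 0.12 rad and linear speed of nut below 0.02 m/s and angular speed of nut below 0.2 rad/s); the robot touches nothing.
It fails at once if the nut is forced against the fan unit, its shaft or thread (over 45 N) (contact force between nut and unit above 45 N).
It fails at once if the nut is dropped or pressed into the tray (over 60 N) (contact force between nut and tray above 60 N).
It fails at once if a bystander is moved by more than 20 mm (distance of any of washer, bolt, spanner, bearing, bush from where it was at the start of the episode above 0.02 m).
It fails at once if the robot pushes on the fan unit (over 25 N) (contact force between any of the fingers, the arm and unit above 25 N).
It also fails if it takes over 67 s, if anything falls off the work surface, if the arm or the gripper's body presses on something with over 40 N, if the wrist force passes 120 N, or if a joint passes its speed limit or range.

## Working session

There is one attempt and no reset: what is moved stays moved. The work goes in short steps, Python scripts to look and compute and a tool call to move; the robot and the scene stay as the last step left them, time stands still between calls to the robot, and variables do not carry over. Pictures are saved under pics/ and viewed, about 8 in all and at most 12, crops included, and the job is handed in when it is done.

Besides the shell and the picture viewer there is one more tool, called after "Request:" as name(argument=value, ...) on one line, values as JSON. drive_tool: Moves the arm, as the interface text tells. Its arguments: {"type":"object","properties":{"linear":{"type":"array","items":{"type":"array","items":{"type":"number"}}},"roll":{"type":"array","items":{"type":"number"}},"hand":{"type":"number"}},"required":["linear","roll"]}

```bash
mkdir -p pics
python3 - <<'E'
from plant import bot
import cv2,numpy as np
for n in("scene","top"):
    s=bot.snapshot(n);cv2.imwrite(f"pics/{n}0.png",s["color"][:,:,::-1]);np.savez(f"pics/{n}0.npz",**s)
    print(n,s["intrinsics"].tolist(),np.round(s["extrinsics"],3).tolist())
print(bot.sense())
E
```

```text
scene [[373.81989579052805, 0.0, 245.60411777573773], [0.0, 373.81989579052805, 195.01074545919127], [0.0, 0.0, 1.0]] [[0.761, 0.649, -0.016, -0.419], [0.412, -0.502, -0.761, -0.152], [-0.502, 0.572, -0.649, 1.095], [0.0, 0.0, 0.0, 1.0]]
top [[415.876742137862, 0.0, 260.3400818978864], [0.0, 415.876742137862, 200.71800802487442], [0.0, 0.0, 1.0]] [[0.026, -0.999, 0.023, -0.004], [-0.981, -0.03, -0.194, 0.58], [0.195, -0.018, -0.981, 1.006], [0.0, 0.0, 0.0, 1.0]]
{'clock': 0.1, 'joint_positions': array([-1.34157850e+00,  1.24435153e-01,  1.65152874e+00, -3.91576024e-06,
        1.36751285e+00, -8.26251118e-02]), 'qvel': array([-0.00132854, -0.00174009, -0.00324039, -0.00093391, -0.00032581,
        0.00075966]), 'effort': array([ 3.73739439e-07, -4.18880296e+01, -3.61097288e+01,  7.76104024e-02,
        4.61957103e-02, -6.69979272e-05]), 'eef_pos': array([ 0.19925154, -0.61809553,  0.21351819]), 'tcp_rot': array([-9.39374950e-04,  9.87868355e-01,  1.55290781e-01, -7.08986833e-05]), 'force': array([ 0.43252189,  0.64987864, -0.01794338]), 'moment': array([ 0.02211529,  0.01255334, -0.00810835]), 'width': 0.9955012026206971}
```

View pics/top0.png

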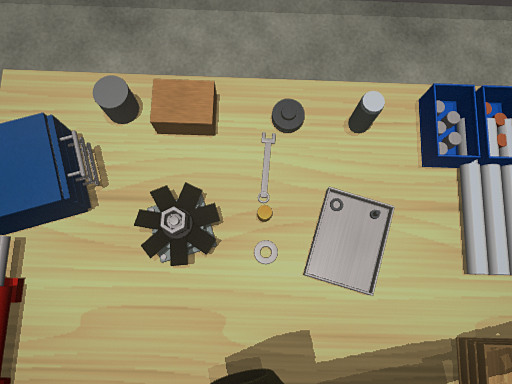

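View pics/scene0.png

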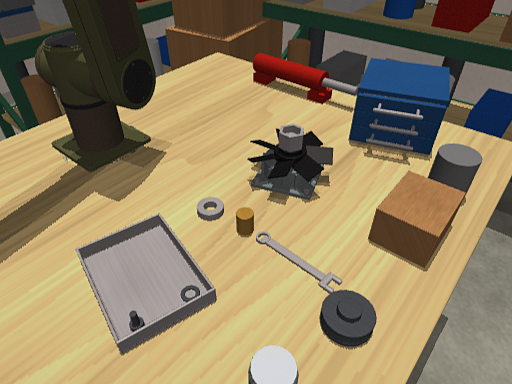

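The top view shows the nut at about (175,220), the tray at about (348,241) with the washer at (336,204) and the bolt at (375,214). The bush is at (264,212), the bearing at (265,252), and the spanner runs from (268,135) to (263,198).

```bash
cat > h.py <<'E'
import numpy as np,cv2
def back(s,px,z):
    K,T=s["intrinsics"],s["extrinsics"];R,t=T[:3,:3],T[:3,3]
    d=R.T@np.linalg.inv(K)@np.array([px[0],px[1],1.]);o=-R.T@t
    return (o+d*(z-o[2])/d[2])[:2]
def proj(s,P):
    P=np.atleast_2d(P);T=s["extrinsics"];c=P@T[:3,:3].T+T[:3,3];q=c@s["intrinsics"].T
    return q[:,:2]/q[:,2:]
E
python3 - <<'E'
from h import *
s=np.load("pics/top0.npz")
print("nut",back(s,(175,220),.135))
for p in [(330,188),(393,208),(371,294),(304,275)]:print("tray",back(s,p,.035))
for n,p,z in[("washer",(336,204),.01),("bolt",(375,214),.03),("bush",(264.5,212),.025),("bearing",(265,252),.018)]:print(n,back(s,p,z))
c=s["color"][195:250,145:210,::-1];c=cv2.resize(c,None,fx=8,fy=8,interpolation=cv2.INTER_CUBIC);cv2.imwrite("pics/nutcrop.png",c)
E
```

```text
nut [0.51245861 0.21122546]
tray [ 0.62392479 -0.17112355]
tray [ 0.575287   -0.33648263]
tray [ 0.35362753 -0.27271307]
tray [ 0.39624589 -0.10362088]
washer [ 0.5863378  -0.19169712]
bolt [ 0.55880278 -0.29006319]
bush [ 5.56362265e-01 -2.45018965e-04]
bearing [ 0.45261278 -0.00424371]
```

View pics/nutcrop.png

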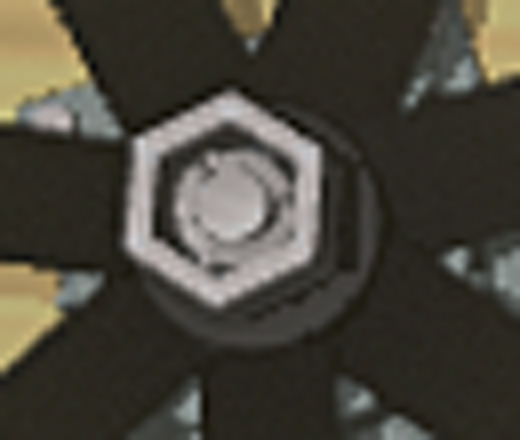

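The crop shows the hexagon's top face. Its corners are near (230,90), (322,145), (320,250), (218,307), (125,247) and (133,140), so two of its flats face roughly along ±world y.

Run:
```python
from h import *
from plant import bot
s=np.load("pics/top0.npz")
C=np.array([(230,90),(322,145),(320,250),(218,307),(125,247),(133,140)],float)
F=(C+.5)/8-.5+[145,195]
W=np.array([back(s,p,.135) for p in F]);c=W.mean(0);d=W-c
print(c,np.linalg.norm(d,axis=1)*2)
a=np.degrees(np.arctan2(d[:,1],d[:,0]));print(a%60)
st=bot.sense();p=st["eef_pos"][:2];print((c-p)@np.array([[.9517,.307],[.307,-.9517]]))
# shaft top/hub check
q=(np.array((225,200))+.5)/8-.5+[145,195];print("shaft",back(s,q,.122))
```

```text
[0.5144585  0.21681605] [0.06296451 0.06326031 0.0646314  0.06491686 0.0639582  0.06391081]
[ 1.00478969  0.25810324  2.35454054  0.39010603 59.503972    0.3969518 ]
[ 0.55630032 -0.69781681]
shaft [0.51522459 0.21916404]
```

Request:
drive_tool(linear=[[0.02,-0.025,0],[0.06,-0.075,0],[0.1,-0.125,0],[0.14,-0.175,0],[0.18,-0.225,0],[0.22,-0.275,0],[0.26,-0.325,0],[0.3,-0.375,0],[0.34,-0.425,0],[0.38,-0.475,0],[0.42,-0.525,0],[0.44,-0.55,0]], roll=[0,0,0,0,0,0,0,0,0,0,0,0], hand=1)

```text
clock: 1.6
eef_pos: [0.4495, 0.0423, 0.2144]
tcp_rot: [-0.0, 0.988, 0.156, -0.0]
force: [1.0, -1.9, 1.1]
width: 0.999
```

Request:
drive_tool(linear=[[0.02,-0.025,0],[0.05,-0.065,0],[0.08,-0.105,0],[0.105,-0.135,0],[0.116,-0.148,0],[0.116,-0.148,0],[0.116,-0.148,0],[0.116,-0.148,0],[0.116,-0.148,0],[0.116,-0.148,0],[0.116,-0.148,0],[0.116,-0.148,0]], roll=[-0.1,-0.28,-0.46,-0.64,-0.82,-1.0,-1.18,-1.36,-1.54,-1.7,-1.794,-1.794])

```text
clock: 3.1
eef_pos: [0.5141, 0.2162, 0.2142]
tcp_rot: [-0.0, 0.496, 0.869, -0.0]
force: [0.1, -0.2, 0.3]
width: 1.003
```

Run:
```python
from h import *
from plant import bot
s=bot.snapshot("wrist");np.savez("pics/w1.npz",**s);cv2.imwrite("pics/w1.png",s["color"][:,:,::-1])
st=bot.sense()
for k in("clock","joint_positions","eef_pos","tcp_rot","force","width"):print(k,np.round(st[k],4))
T=s["extrinsics"];print("cam",-T[:3,:3].T@T[:3,3])
```

```text
clock 3.15
joint_positions [ 0.3018 -0.0792  1.8575  0.      1.364  -0.2316]
eef_pos [0.5142 0.2162 0.2142]
tcp_rot [-3.000e-04  4.958e-01  8.685e-01 -3.000e-04]
force [-0.7287  0.0905  0.3982]
width 0.9984
cam [0.47365972 0.28377055 0.38410283]
```

View pics/w1.png

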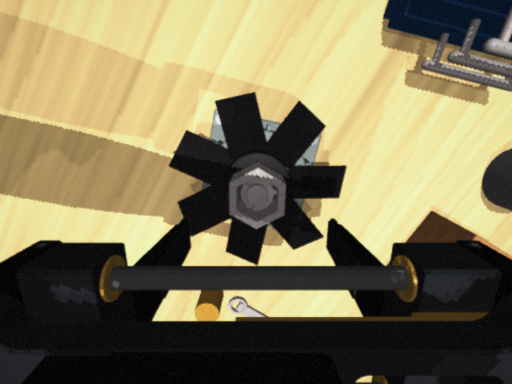

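The wrist view shows the nut at about (258,195) between the open fingers, with its flats facing left and right along the jaw axis. I'll zoom in to check the centring.

Run:
```python
from h import *
s=np.load("pics/w1.npz")
c=s["color"][150:240,210:310,::-1];c=cv2.convertScaleAbs(cv2.resize(c,None,fx=6,fy=6,interpolation=cv2.INTER_CUBIC),alpha=1.6)
C=np.array([.5145,.2168])
for z,col in((.135,(0,255,0)),):
    a=np.radians(0.65+60*np.arange(6));P=np.c_[C[0]+.0318*np.cos(a),C[1]+.0318*np.sin(a),np.full(6,z)]
    q=((proj(s,P)-[210,150]+.5)*6).round().astype(int);cv2.polylines(c,[q.reshape(-1,1,2)],1,col,1)
cv2.imwrite("pics/w1c.png",c)
```

```text
(no output)
```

View pics/w1c.png

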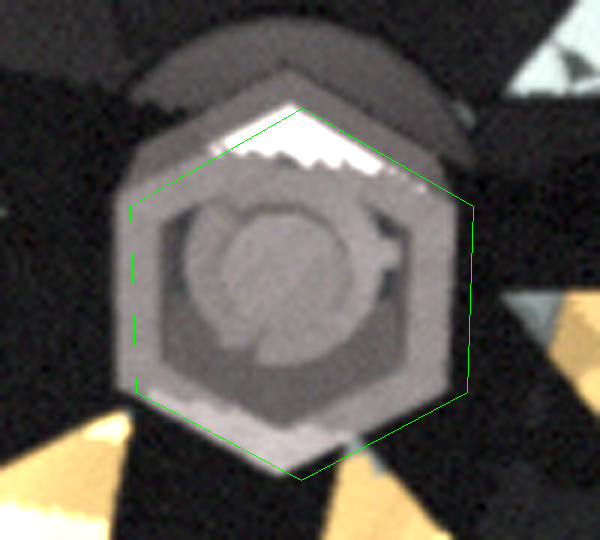

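Run:
```python
from h import *
s=np.load("pics/w1.npz")
C=np.array([(290,103),(458,200),(447,390),(281,475),(115,388),(118,200)],float)
W=np.array([back(s,p,.135) for p in (C+.5)/6-.5+[210,150]]);c=W.mean(0);d=W-c
print(c,np.linalg.norm(d,axis=1)*2,np.degrees(np.arctan2(d[:,1],d[:,0]))%60)
R=s["extrinsics"][:3,:3];print(R.round(4))
# fingertips
for p in((190,222),(328,222)):print(back(s,p,.214))
a=np.radians(120.56);x=np.array([np.cos(a),np.sin(a)]);y=np.array([np.cos(a-np.pi/2),np.sin(a-np.pi/2)])
for t in(c,np.array([.5145,.2168])):
    e=t-[.5142,.2162];print(e@x,e@y)
```

```text
[0.51187284 0.21604011] [0.06373502 0.06429764 0.06301949 0.06334531 0.06490161 0.06241933] [59.01184197  0.66688888 59.29209679 59.36685147  0.20484175 59.52757279]
[[ 0.861   0.5087 -0.0018]
 [ 0.489  -0.8268  0.2779]
 [ 0.1399 -0.2401 -0.9606]]
[0.46857567 0.19977196]
[0.55007085 0.24799718]
0.0010455424247920906 -0.0020852090414831717
0.0003641262029640166 0.0005633933868221877
```

Request:
drive_tool(linear=[[0.001,-0.001,0.02],[0.001,-0.001,0.045],[0.001,-0.001,0.07],[0.001,-0.001,0.09],[0.001,-0.001,0.103],[0.001,-0.001,0.108],[0.001,-0.001,0.108],[0.001,-0.001,0.108]], roll=[0.004,0.004,0.004,0.004,0.004,0.004,0.004,0.004])

```text
clock: 4.15
eef_pos: [0.5138, 0.2168, 0.1077]
tcp_rot: [0.001, 0.497, 0.868, 0.001]
force: [0.8, 0.4, -0.9]
width: 1.002
```

Request:
drive_tool(linear=[[0,0,0],[0,0,0],[0,0,0],[0,0,0],[0,0,0],[0,0,0]], roll=[0,0,0,0,0,0], hand=0)

```text
clock: 4.9
eef_pos: [0.5127, 0.2164, 0.1066]
tcp_rot: [-0.0, 0.497, 0.868, -0.0]
force: [-2.5, -1.1, 1.3]
width: 0.576
```

```bash
cat > st.py <<'E'
from plant import bot
import numpy as np
st=bot.sense()
for k in("clock","joint_positions","eef_pos","tcp_rot","force","moment","width"):print(k,np.round(st[k],4))
w,x,y,z=st["tcp_rot"];a=2*np.arctan2(y,x)
f=st["force"];print("yaw",np.degrees(a),"f tool x,y,up",np.round([f[0]*np.cos(a)+f[1]*np.sin(a),f[0]*np.sin(a)-f[1]*np.cos(a),f[2]],2))
E
python3 st.py
```

```text
clock 4.9
joint_positions [ 3.0300e-01  1.2200e-02  1.9567e+00 -2.0000e-04  1.1738e+00 -2.2780e-01]
eef_pos [0.5127 0.2164 0.1066]
tcp_rot [-3.000e-04  4.969e-01  8.678e-01 -5.000e-04]
force [-2.4926 -1.059   1.3095]
moment [-0.2627  0.2174 -0.0805]
width 0.5758
yaw 120.41569350013137 f tool x,y,up [ 0.35 -2.69  1.31]
```

Request:
drive_tool(linear=[[0,-0.0006,0],[0,-0.0012,0],[0,-0.0012,0],[0,-0.0012,-0.0002],[0,-0.0012,-0.0004],[0,-0.0012,-0.0005],[0,-0.0012,-0.0005],[0,-0.0012,-0.0005]], roll=[0,0,0,0.08,0.16,0.25,0.25,0.25])

```text
clock: 5.9
eef_pos: [0.5122, 0.2161, 0.1076]
tcp_rot: [0.0, 0.601, 0.8, 0.0]
force: [-0.4, 0.2, 2.2]
width: 0.577
```

```bash
python3 st.py
```

```text
clock 5.9
joint_positions [0.3026 0.0088 1.9583 0.     1.1741 0.0204]
eef_pos [0.5122 0.2161 0.1076]
tcp_rot [1.000e-04 6.007e-01 7.995e-01 2.000e-04]
force [-0.4076  0.1639  2.1764]
moment [-0.029  -0.0564 -0.0895]
width 0.5775
yaw 106.16690225256046 f tool x,y,up [ 0.27 -0.35  2.18]
```

Request:
drive_tool(linear=[[0,0,-0.0006],[0,0,-0.001],[0,0,-0.0014],[0,0,-0.0018],[0,0,-0.0022],[0,0,-0.0026],[0,0,-0.0026],[0,0,-0.0026]], roll=[0.08,0.16,0.24,0.32,0.41,0.5,0.5,0.5])

```text
clock: 6.9
eef_pos: [0.5119, 0.216, 0.1096]
tcp_rot: [-0.0, 0.78, 0.626, -0.0]
force: [0.2, 0.5, 0.1]
width: 0.576
```

```bash
python3 st.py
```

```text
clock 6.9
joint_positions [3.0260e-01 6.4000e-03 1.9571e+00 1.0000e-04 1.1783e+00 5.2000e-01]
eef_pos [0.5119 0.216  0.1096]
tcp_rot [-1.000e-04  7.797e-01  6.262e-01 -1.000e-04]
force [0.2413 0.4877 0.128 ]
moment [-0.0328 -0.1132 -0.0597]
width 0.5763
yaw 77.53924514074376 f tool x,y,up [0.53 0.13 0.13]
```

Request:
drive_tool(linear=[[0,0,-0.0003],[0,0,-0.0006],[0,0,-0.0009],[0,0,-0.0012],[0,0,-0.0015],[0,0,-0.0018],[0,0,-0.0018],[0,0,-0.0018]], roll=[0.08,0.16,0.24,0.32,0.39,0.45,0.45,0.45])

```text
clock: 7.9
eef_pos: [0.512, 0.216, 0.1114]
tcp_rot: [-0.0, 0.9, 0.436, -0.0]
force: [0.2, 0.1, 0.4]
width: 0.577
```

Request:
drive_tool(linear=[[0,0,-0.001],[0,0,-0.002],[0,0,-0.003],[0,0,-0.003]], roll=[0,0,0,0])

```text
clock: 8.4
eef_pos: [0.5117, 0.2159, 0.1119]
tcp_rot: [-0.0, 0.9, 0.436, -0.0]
force: [8.4, 3.7, -14.7]
width: 0.575
```

```bash
python3 st.py
```

```text
clock 8.4
joint_positions [3.0260e-01 3.5000e-03 1.9560e+00 1.0000e-04 1.1824e+00 9.7140e-01]
eef_pos [0.5117 0.2159 0.1119]
tcp_rot [-0.000e+00  9.000e-01  4.358e-01 -1.000e-04]
force [  8.3588   3.7489 -14.698 ]
moment [ 0.4019 -1.42   -0.0838]
width 0.5746
yaw 51.677620937353325 f tool x,y,up [  8.12   4.23 -14.7 ]
```

The thread is still holding. I'll ease the pull off and turn further.

Request:
drive_tool(linear=[[0,0,0.0015],[0,0,0.003],[0,0,0.003],[0,0,0.0027],[0,0,0.0024],[0,0,0.0021],[0,0,0.0018],[0,0,0.0018],[0,0,0.0018]], roll=[0,0,0,0.08,0.16,0.23,0.3,0.3,0.3])

```text
clock: 9.52
eef_pos: [0.5114, 0.216, 0.1126]
tcp_rot: [-0.0, 0.955, 0.297, -0.001]
force: [-1.7, 1.2, -2.3]
width: 0.578
```

Request:
drive_tool(linear=[[0,0,-0.0008],[0,0,-0.0015],[0,0,-0.0015]], roll=[0,0,0])

```text
clock: 9.9
eef_pos: [0.5114, 0.216, 0.1129]
tcp_rot: [-0.0, 0.955, 0.296, -0.001]
force: [1.4, 3.3, -11.8]
width: 0.581
```

Request:
drive_tool(linear=[[0,0,0.0008],[0,0,0.0018],[0,0,0.0016],[0,0,0.0013],[0,0,0.001],[0,0,0.0007],[0,0,0.0007],[0,0,0.0007]], roll=[0,0,0.08,0.16,0.23,0.3,0.3,0.3])

```text
clock: 10.9
eef_pos: [0.5125, 0.2157, 0.1143]
tcp_rot: [0.0, 0.989, 0.151, 0.0]
force: [-1.7, -1.3, -5.1]
width: 0.581
```

Request:
drive_tool(linear=[[0,0,-0.0008],[0,0,-0.0015],[0,0,-0.0015]], roll=[0,0,0])

```text
clock: 11.28
eef_pos: [0.5123, 0.2157, 0.1144]
tcp_rot: [0.0, 0.989, 0.15, 0.0]
force: [4.0, -0.1, -12.0]
width: 0.58
```

```bash
python3 st.py
```

```text
clock 11.275
joint_positions [ 3.0230e-01  1.3000e-03  1.9536e+00 -8.0000e-04  1.1862e+00  1.5715e+00]
eef_pos [0.5123 0.2157 0.1144]
tcp_rot [3.000e-04 9.886e-01 1.504e-01 3.000e-04]
force [  4.0194  -0.0864 -11.9974]
moment [-0.2296 -0.7147 -0.0362]
width 0.5803
yaw 17.296827651978056 f tool x,y,up [  3.81   1.28 -12.  ]
```

Request:
drive_tool(linear=[[0,0,0.0015],[0,0,0.0025],[0,0,0.0023],[0,0,0.002],[0,0,0.0017],[0,0,0.0014],[0,0,0.0014],[0,0,0.0014]], roll=[0,0,0.08,0.16,0.23,0.3,0.3,0.3])

```text
clock: 12.28
eef_pos: [0.5125, 0.2165, 0.1145]
tcp_rot: [-0.001, 1.0, 0.001, 0.001]
force: [-0.7, -0.9, -3.1]
width: 0.578
```

Request:
drive_tool(linear=[[0,0,-0.0008],[0,0,-0.0015],[0,0,-0.0015]], roll=[0,0,0])

```text
clock: 12.65
eef_pos: [0.512, 0.216, 0.1151]
tcp_rot: [-0.0, 1.0, 0.001, -0.0]
force: [0.3, 0.5, -2.2]
width: 0.577
```

```bash
python3 st.py
```

```text
clock 12.65
joint_positions [3.0260e-01 5.0000e-04 1.9531e+00 0.0000e+00 1.1881e+00 1.8714e+00]
eef_pos [0.512  0.216  0.1151]
tcp_rot [-0.e+00  1.e+00  1.e-03 -1.e-04]
force [ 0.2682  0.4885 -2.2159]
moment [ 0.088  -0.0658  0.0705]
width 0.5771
yaw 0.11063406807007015 f tool x,y,up [ 0.27 -0.49 -2.22]
```

Request:
drive_tool(linear=[[0,0,-0.0007],[0,0,-0.0014],[0,0,-0.002],[0,0,-0.002]], roll=[0,0,0,0])

```text
clock: 13.15
eef_pos: [0.5116, 0.2158, 0.1161]
tcp_rot: [0.0, 1.0, 0.001, -0.001]
force: [2.3, 1.2, -10.2]
width: 0.576
```

Request:
drive_tool(linear=[[0,0,0.0012],[0,0,0.002],[0,0,0.0017],[0,0,0.0014],[0,0,0.0011],[0,0,0.0008],[0,0,0.0008],[0,0,0.0008]], roll=[0,0,0.08,0.16,0.23,0.3,0.3,0.3])

```text
clock: 14.15
eef_pos: [0.5123, 0.2161, 0.1169]
tcp_rot: [-0.0, 0.989, -0.148, 0.0]
force: [0.3, -0.5, -3.4]
width: 0.576
```

Request:
drive_tool(linear=[[0,0,-0.0008],[0,0,-0.0016],[0,0,-0.0024],[0,0,-0.0024]], roll=[0,0,0,0])

```text
clock: 14.65
eef_pos: [0.5121, 0.216, 0.1189]
tcp_rot: [-0.0, 0.989, -0.149, 0.0]
force: [-0.2, 0.5, -2.9]
width: 0.577
```

```bash
python3 st.py
```

```text
clock 14.65
joint_positions [ 0.3026 -0.0034  1.9502  0.      1.1947  2.1715]
eef_pos [0.5121 0.216  0.1189]
tcp_rot [-0.000e+00  9.889e-01 -1.485e-01  1.000e-04]
force [-0.1777  0.4563 -2.9049]
moment [0.0759 0.0081 0.0171]
width 0.5768
yaw -17.082271689481576 f tool x,y,up [-0.3  -0.38 -2.9 ]
```

The nut came up freely, with only its own weight showing. I'll lift it slowly, then higher.

Request:
drive_tool(linear=[[0,0,-0.001],[0,0,-0.002],[0,0,-0.003],[0,0,-0.004],[0,0,-0.005],[0,0,-0.006],[0,0,-0.006]], roll=[0,0,0,0,0,0,0])

```text
clock: 15.52
eef_pos: [0.5121, 0.216, 0.1249]
tcp_rot: [-0.0, 0.989, -0.149, 0.0]
force: [-0.8, -0.1, -2.7]
width: 0.58
```

Request:
drive_tool(linear=[[0,0,-0.003],[0,0,-0.007],[0,0,-0.012],[0,0,-0.02],[0,0,-0.03],[0,0,-0.042],[0,0,-0.055],[0,0,-0.066],[0,0,-0.072],[0,0,-0.075],[0,0,-0.075],[0,0,-0.075]], roll=[0,0,0,0,0,0,0,0,0,0,0,0])

```text
clock: 17.02
eef_pos: [0.5117, 0.2159, 0.1991]
tcp_rot: [0.0, 0.989, -0.149, -0.0]
force: [0.2, 1.2, -3.8]
width: 0.579
```

Run:
```python
exec(open("st.py").read())
from h import *
s=np.load("pics/top0.npz")
c=s["color"][180:300,296:400,::-1];cv2.imwrite("pics/tray.png",cv2.resize(c,None,fx=5,fy=5,interpolation=cv2.INTER_CUBIC))
s=bot.snapshot("scene");cv2.imwrite("pics/s2.png",s["color"][:,:,::-1])
```

```text
clock 17.025
joint_positions [ 0.3026 -0.0742  1.8784  0.      1.3385  2.1716]
eef_pos [0.5117 0.2159 0.1991]
tcp_rot [ 2.000e-04  9.889e-01 -1.486e-01 -5.000e-04]
force [ 0.2382  1.16   -3.8428]
moment [ 0.04    0.0402 -0.0413]
width 0.5793
yaw -17.086231706851468 f tool x,y,up [-0.11 -1.18 -3.84]
```

View pics/s2.png

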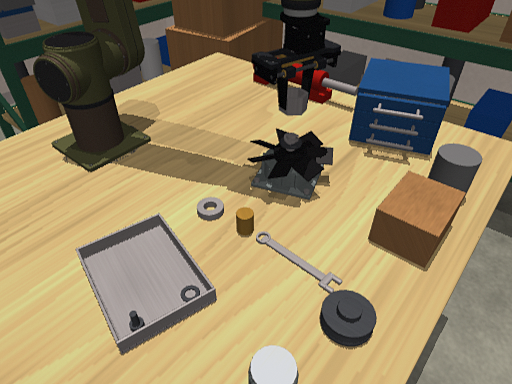

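View pics/tray.png

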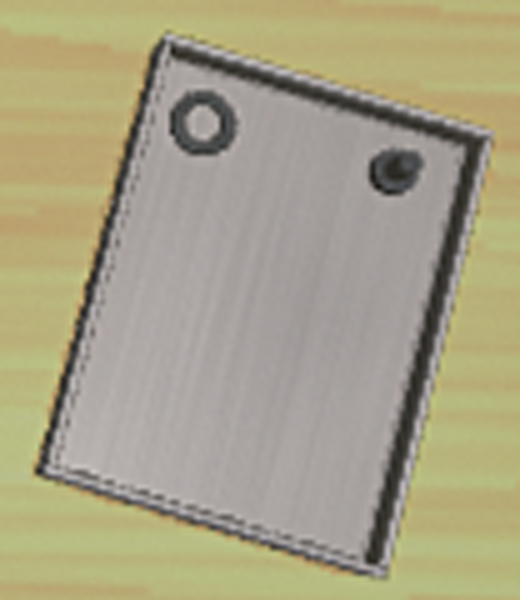

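The scene view shows the nut held clear above the bare shaft at (294,100), with the bystanders undisturbed. The tray crop shows the washer at (203,122) and the bolt at (397,170), with the rest of the floor free. Next I'll carry the nut over the tray.

Request:
drive_tool(linear=[[0.002,0.01,0],[0.007,0.035,0],[0.014,0.075,0],[0.021,0.12,0],[0.029,0.165,0],[0.037,0.21,0],[0.045,0.255,0],[0.053,0.3,0],[0.06,0.345,0],[0.067,0.385,0],[0.073,0.415,0],[0.075,0.425,0]], roll=[0,0,0,0,0,0,0,0,0,0,0,0])

```text
clock: 18.58
eef_pos: [0.4581, -0.214, 0.1997]
tcp_rot: [0.0, 0.989, -0.15, -0.0]
force: [-0.1, 0.5, -3.2]
width: 0.576
```

Request:
drive_tool(linear=[[0,0,0.01],[0,0,0.035],[0,0,0.065],[0,0,0.095],[0,0,0.12],[0,0,0.14],[0,0,0.155],[0,0,0.163],[0,0,0.168],[0,0,0.17],[0,0,0.17],[0,0,0.17]], roll=[0,0,0,0,0,0,0,0,0,0,0,0])

```text
clock: 20.08
eef_pos: [0.4592, -0.2126, 0.0303]
tcp_rot: [0.0, 0.989, -0.149, 0.0]
force: [-1.0, -0.2, -4.0]
width: 0.576
```

Run:
```python
exec(open("st.py").read())
import cv2
s=bot.snapshot("scene");c=s["color"][180:360,60:260,::-1];cv2.imwrite("pics/s3.png",cv2.resize(c,None,fx=3,fy=3))
```

```text
clock 20.075
joint_positions [-5.3960e-01 -2.0000e-04  2.1141e+00  0.0000e+00  1.0267e+00  1.3294e+00]
eef_pos [ 0.4592 -0.2126  0.0303]
tcp_rot [ 2.000e-04  9.889e-01 -1.486e-01  5.000e-04]
force [-1.0247 -0.1722 -3.9828]
moment [ 0.0958 -0.0135 -0.0034]
width 0.5757
yaw -17.090481999198218 f tool x,y,up [-0.93  0.47 -3.98]
```

View pics/s3.png

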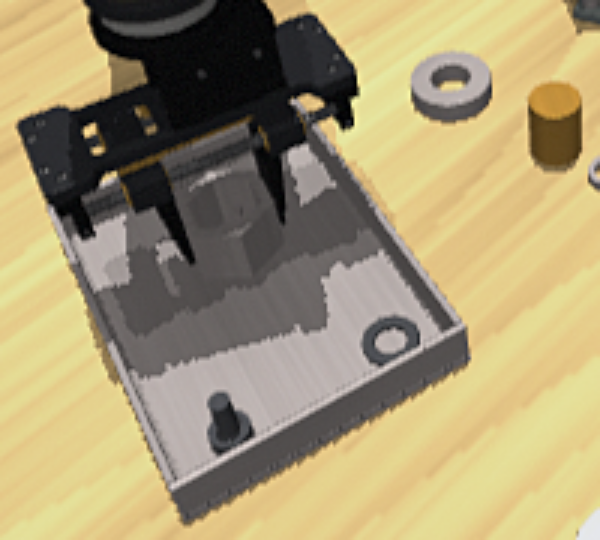

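The nut is inside the tray, level and well clear of the walls, the washer (390,340) and the bolt (228,425). I'll lower it by feel.

Request:
drive_tool(linear=[[0,0,0.002],[0,0,0.004],[0,0,0.006],[0,0,0.008],[0,0,0.009],[0,0,0.009]], roll=[0,0,0,0,0,0])

```text
clock: 20.88
eef_pos: [0.4588, -0.2122, 0.0206]
tcp_rot: [-0.0, 0.989, -0.149, -0.0]
force: [-1.6, -0.3, -2.7]
width: 0.578
```

Request:
drive_tool(linear=[[0,0,0.001],[0,0,0.002],[0,0,0.003],[0,0,0.003]], roll=[0,0,0,0])

```text
clock: 21.38
eef_pos: [0.4589, -0.2123, 0.0178]
tcp_rot: [0.0, 0.989, -0.149, 0.0]
force: [-0.2, 0.6, -2.3]
width: 0.581
```

Request:
drive_tool(linear=[[0,0,0.0007],[0,0,0.0014],[0,0,0.002],[0,0,0.002]], roll=[0,0,0,0])

```text
clock: 21.88
eef_pos: [0.459, -0.2123, 0.0178]
tcp_rot: [-0.0, 0.989, -0.148, -0.001]
force: [-6.6, 4.6, 13.3]
width: 0.579
```

Request:
drive_tool(linear=[[0,0,0.0005],[0,0,0.001],[0,0,0.001]], roll=[0,0,0])

```text
clock: 22.25
eef_pos: [0.459, -0.2123, 0.0178]
tcp_rot: [-0.0, 0.989, -0.148, -0.001]
force: [-10.3, 6.8, 19.2]
width: 0.579
```

It has touched down. I'll relax the press, open the hand and retreat.

Request:
drive_tool(linear=[[0,0,-0.0012],[0,0,-0.0025],[0,0,-0.0025]], roll=[0,0,0])

```text
clock: 22.62
eef_pos: [0.4591, -0.2124, 0.0178]
tcp_rot: [0.0, 0.989, -0.149, 0.0]
force: [-2.8, 1.1, 4.6]
width: 0.576
```

Request:
drive_tool(linear=[[0,0,0],[0,0,0],[0,0,0],[0,0,0],[0,0,0],[0,0,0]], roll=[0,0,0,0,0,0], hand=1)

```text
clock: 23.38
eef_pos: [0.4589, -0.2123, 0.0173]
tcp_rot: [0.0, 0.989, -0.149, 0.0]
force: [0.4, 0.7, 0.6]
width: 1.001
```

Request:
drive_tool(linear=[[0,0,-0.005],[0,0,-0.015],[0,0,-0.03],[0,0,-0.05],[0,0,-0.08],[0,0,-0.12],[0,0,-0.16],[0,0,-0.19],[0,0,-0.2],[0,0,-0.2],[0,0,-0.2]], roll=[0,0,0,0,0,0,0,0,0,0,0])

```text
clock: 24.75
eef_pos: [0.4581, -0.2118, 0.2155]
tcp_rot: [-0.001, 0.989, -0.149, -0.001]
force: [-0.4, 0.1, 0.3]
width: 1.001
```

Run:
```python
exec(open("st.py").read())
import cv2
s=bot.snapshot("scene");cv2.imwrite("pics/s4.png",s["color"][100:,:420,::-1].repeat(1,0))
```

```text
clock 24.75
joint_positions [-0.5395 -0.2028  1.9656 -0.      1.3816  1.3295]
eef_pos [ 0.4581 -0.2118  0.2155]
tcp_rot [-5.000e-04  9.889e-01 -1.485e-01 -1.300e-03]
force [-0.4492  0.079   0.2593]
moment [ 0.0365  0.0446 -0.0325]
width 1.0011
yaw -17.08573267150087 f tool x,y,up [-0.45  0.06  0.26]
```

View pics/s4.png

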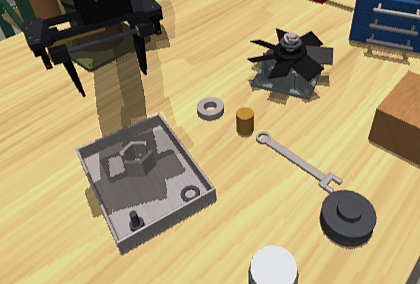

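The nut stands flat in the tray at about (140,158), the hand is clear, and the bystanders are where they were. Handing in.

```bash
python3 -c "
from plant import bot
bot.hand_in()"
```

```text
the job is handed in; nothing more can be done
```

The nut is off the shaft and lying flat in the free part of the parts tray, and I handed the job in at about 25 s of the 67 s allowed.

- **Unscrewing:** I gripped the nut on its flats and turned it clockwise, letting it rise about 4 mm per rad. Light upward pulls were still resisted at about 1.2, 1.5, 1.8 and 2.1 rad. At about 2.4 rad it came up freely, with only its own weight (about 3 N) on the wrist.
- **Forces:** The strongest pull against the thread was 15 N, and the strongest press into the tray was 19 N. Both are wrist readings at the end of a move, so short peaks in between would not show.
- **Last checks:** The final picture shows the nut flat at about -0.03 m along the tray's x and near its centre line. The washer, bolt, spanner, bearing and bush look unmoved; I judged that by eye and did not measure it. The open hand is 0.2 m above the tray, and the wrist force is about 0.
- **Disagreement:** The top and wrist cameras put the nut's centre about 2.7 mm apart. I set out from the middle of the two and then corrected 1.2 mm by feel after gripping.

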